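# Park the spring lock of the seed-tray slide and run the tray out

### The job

Unlock the sliding seed tray: pull the red plunger knob up against its spring, twist it clockwise (seen from above) until it meets its stop, and let it down into its rest notch so that it stays retracted by itself. Then slide the tray by its black handle all the way to the far end of its rails. Never force the lock hard against its stops, and leave the trowel, pruning hook and pot alone.

Things in the scene. Friction and masses are not known exactly. Their poses are not given: they have to be found in the camera images.
- base: Grey base plate of the tray slide, fixed to the bench: x -110..+120, y -130..+210, z 0..12 mm in its own frame (origin on the underside, z up). The tray carriage runs along its +y. A dark bracket at its -x side (top at z 58 mm) carries the spring lock; cam blocks on it reach z 82 mm, up to 29 mm from the lock's axis. Tray walls reach z 60 mm.
- lockpin: Brass guide ring of the spring lock, 20 mm across, at (-65, -40, 58) mm in the base frame, axes as the base's; origin on the vertical axis along which the knob lifts and turns; it carries plunger and knob. The lock counts as forced when its parts press on their stops or on the carriage with over 20 N (at the twist stop about 0.45 N m).
- knob_grip (a point): Centre of the red bar-shaped knob: 46 mm long (point x), 14 mm wide (point y, the faces to pinch), 20 mm tall; 112 mm over the bench when locked. It lifts and turns with the knob; z is up; at knob turn 0 its axes are parallel to the base's. A 12 mm stem below it.
- plunger (a joint): Lift of the plunger (m). 0 = locked, bolt 5.5 mm deep between two lugs of the carriage. Spring plus weight pull down with 7.6 N at 0, growing 0.3 N per mm. A cross pin below the knob must rise over 12 mm before the knob turns; a shoulder stops the lift at 19 mm. Pin in the rest notch: about 8 mm. Pin on the flat land before the notch: about 12 mm (not parked).
- knob (a joint): Turn of the knob (rad), clockwise from above positive, 0 when locked. The notch centre lies anywhere from 0.84 to 1.45 rad, different each time; play in it +-0.06 rad. Its far side is a hard stop taller than the lift, met about 0.06 rad past the centre: turn with the knob lifted until the stop is felt, then let down. Friction in turning: under 0.15 N m. No counter-clockwise turn.
- carriage (a joint): Travel of the tray carriage along base +y (m): 0 = locked at the start, 0.11 = far end, a hard stop. Friction about 2.5 N once the bolt is clear.
- handle_grip (a point): Centre of the black bar handle of the carriage: 60 mm long along base x, 14 mm wide along base y (the faces to pinch), 20 mm tall; 90 mm over the bench, on a 12 mm steel post. Axes parallel to the base's. It moves with the carriage.
- trowel: Stainless trowel with wooden handle, 300 mm long (its x), 70 mm wide, 28 mm high, lying on the bench beside the slide; origin on the bench near the middle.
- pruner: Red-handled pruning hook, 250 mm long (its x), 28 mm high, lying on the bench beyond the slide; origin on the bench where the blade leaves the handle.
- pot: Terracotta pot, 100 mm across, 95 mm tall, upright on the bench; origin at the centre of its foot.

How it is judged:
By the outcome, as a careful person would: the job done as asked, in the order asked, and still so for the second after the job is handed in, with the robot touching nothing.
It also fails if it takes over 72 s, if anything falls off the work surface, if the arm or the gripper's body presses on something with over 40 N, if the wrist force passes 120 N, or if a joint passes its speed limit or range.

### The arm

A 6-joint arm with a two-finger parallel gripper is mounted at the origin on the work surface. World frame = base frame: x ahead of the robot, y to its left, z up, the work surface at z = 0. Lengths are in mm, angles in rad, forces in N, time in s.
With the tool pointing down it reaches from about 375 to 825 mm from the base axis. Payload 5.5 kg.
Tool frame: the origin (TCP) lies at the centre of the arm's flange, where the gripper is bolted on; the fingertips stand 173 mm ahead of it and the grasp point (between the pads) lies 155 mm ahead of it; y points along the fingers, x is the direction in which the jaws open and shut, and the axes are right-handed (so a half turn about y gives the same grasp; the last joint's range is limited). The gripper opens to 85 mm and grips with 20 to 120 N. Pads are 22 mm wide; open, the fingers measure 114 mm over their backs; the gripper's body (76 mm by 85 mm) begins 54 mm behind the grasp point. The pads swing forward as they close: fully open they stand 13 mm farther back than shut.
Start: joints at [-1.135, 0.314, -0.047, 1.21, 0, 1.571], TCP at [253.278, -543.917, 404.699] pointing down, gripper open.
Joint ranges: [-2.67, 2.67], [-0.69, 1.73], [-1.03, 1.25], [-2.08, 2.16], [-1.42, 1.45], [-3.14, 3.14]. Speed limits (rad/s): [2.39, 2.39, 3.01, 3.14, 3.14, 3.14].

### API

Orientations are given as [roll, pitch, yaw] about the fixed x, y, z axes, in that order (R = Rz(yaw) Ry(pitch) Rx(roll)).
In Python, from plant import ctrl gives the robot as it stands.
- The arm moves only by the tool move_arm, never from a script. Its argument "increments" is one flat list of numbers, 7 for each row, row after row: the shift along the tool's x, y, z in cm, then the turn, a rotation vector about the tool's x, y, z in degrees, then the finger opening in cm, from 0 to 8.54. A call has 1 to 10 rows; each row shifts and turns the commanded pose from where the row before left it, along the tool's axes as they then stand; what a row does not reach is not made up. A row lasts 1/12 s, in which the tool goes at most 41.7 mm and 7.16 degrees, less where a joint would pass 70% of its speed; a pose out of reach is approached as far as the arm can. A call is refused whole if a number of a shift passes 4.17 or a number of a turn 7.16, either way. A call with a gripper value outside its range is refused whole. The fingers move at their own pace and stop on an object; "squeeze" is the grip in N (left out, the last holds). Time passes only in rows, so rows that do not move let the fingers close. It gives the time, the measured TCP pose, the force and the opening at its end, in the units of the state.
- ctrl.read_state(): the state, without advancing time (a new reading comes with each control period).
- ctrl.read_camera(name): name is "scene" or "top"; returns a dict with "img" (400x640x3 uint8, red, green, blue), "intrinsics" (3x3 intrinsics, pixels), "world_from_camera" (4x4, takes a point from camera to world coordinates). Camera axes: x right, y up, looking along -z (the intrinsics and any distortion apply to the point x, -y, -z); pixel columns grow to the right and rows downward; lengths in mm; the calibration is good to about 2 mm. A picture is of the moment at which its call begins. There is no depth.
- ctrl.sign_off(): hands the job in, once; it reports no verdict.
The state is a dict: "t": time; "joint_pos": joint angles; "qd": joint speeds; "joint_torque": joint torques, N m; "tcp_pos": TCP position; "ee_rot": TCP orientation; "ft_force": force on the tool from outside, world axes, zero at the start; "torque": the same for the moment, N m; "width": finger opening in mm.
Only numpy, scipy, OpenCV 4.12 (cv2) and the standard library are available. Lean on these libraries where they do the work, as an engineer would, in place of code of your own. Each camera call takes 0.05 s, during which the arm holds its last target. There are 200 camera calls.

## Working session

There is one attempt and no reset: what is moved stays moved. The work goes in short steps, Python scripts to look and compute and a tool call to move; the robot and the scene stay as the last step left them, time stands still between calls to the robot, and variables do not carry over. Pictures are saved under pics/ and viewed, about 8 in all and at most 12, crops included, and the job is handed in when it is done.

Besides the shell and the picture viewer there is one more tool, called after "Call:" in YAML: its name, and indented under it one key for each argument. move_arm: Moves the arm, as the interface text tells. Its arguments: {"type":"object","properties":{"increments":{"type":"array","items":{"type":"number"}},"squeeze":{"type":"number"}},"required":["increments"]}

```bash
mkdir -p pics; ls
python3 - <<'E'
from plant import ctrl
import cv2,numpy as np
print(ctrl.read_state())
for n in("scene","top"):
    c=ctrl.read_camera(n); cv2.imwrite(f"pics/{n}0.png",c["img"][:,:,::-1])
    np.savez(f"{n}0.npz",**c); print(n,c["intrinsics"],c["world_from_camera"].round(3),[k for k in c])
E
```

```text
pics
{'t': 0.0, 'joint_pos': array([-1.13500492e+00,  3.14227452e-01, -4.80931867e-02,  1.21024557e+00,
        7.79956195e-06,  1.57081475e+00]), 'qd': array([-1.41345003e-04,  8.16771541e-05,  1.11280859e-03, -7.16110401e-04,
       -1.15365895e-03,  4.40842761e-04]), 'joint_torque': array([-1.00263421e-04, -5.39596081e+01,  3.39744651e+01,  1.94955280e-02,
        4.59034231e-05,  8.19710550e-06]), 'tcp_pos': array([ 253.15057552, -543.64780866,  403.82729319]), 'ee_rot': array([-1.57078856,  0.00176989, -1.13502335]), 'ft_force': array([-0.38966832, -0.00132686,  0.2108774 ]), 'torque': array([ 0.01865807,  0.03347745, -0.05051771]), 'width': 85.38903383647066}
scene [[373.43354179   0.         320.65391589]
 [  0.         373.43354179 187.19686626]
 [  0.           0.           1.        ]] [[ 8.40000e-01 -3.57000e-01  4.08000e-01  9.92535e+02]
 [ 5.42000e-01  5.23000e-01 -6.58000e-01 -6.36567e+02]
 [ 2.10000e-02  7.74000e-01  6.33000e-01  6.56956e+02]
 [ 0.00000e+00  0.00000e+00  0.00000e+00  1.00000e+00]] ['img', 'intrinsics', 'world_from_camera']
top [[434.42652177   0.         312.36637258]
 [  0.         434.42652177 203.44090439]
 [  0.           0.           1.        ]] [[-2.00000e-03  9.92000e-01 -1.30000e-01  5.52716e+02]
 [-1.00000e+00 -3.00000e-03 -7.00000e-03 -2.64010e+01]
 [-7.00000e-03  1.30000e-01  9.92000e-01  8.76165e+02]
 [ 0.00000e+00  0.00000e+00  0.00000e+00  1.00000e+00]] ['img', 'intrinsics', 'world_from_camera']
```

View pics/scene0.png

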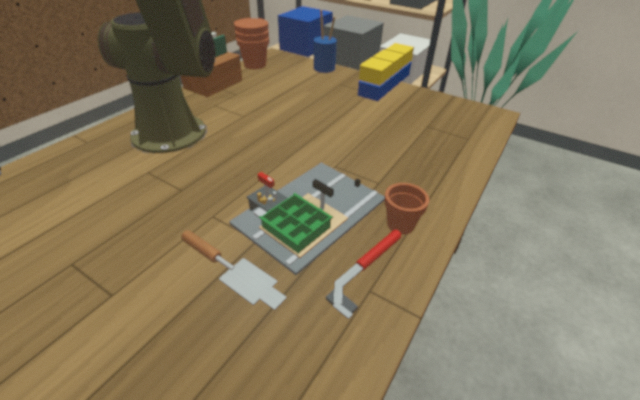

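View pics/top0.png

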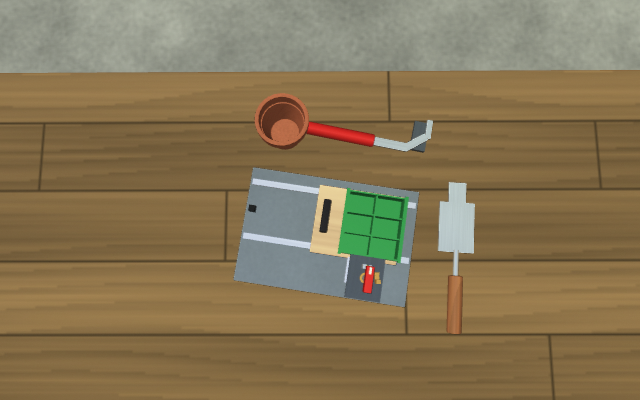

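Top view: base corners near (253,168), (419,191), (405,306) and (235,280). The red knob is at (369,279), the black handle at (325,216), the pot at (282,120) and the pruner at (370,135). The trowel lies to the right, away from the slide.

```bash
cat > h.py <<'E'
import numpy as np,cv2
from scipy.spatial.transform import Rotation as R
def load(n): return dict(np.load(n))
def ray(c,px,z):
    K,T=c["intrinsics"],c["world_from_camera"]
    d=np.linalg.inv(K)@np.array([px[0],px[1],1.]); d=T[:3,:3]@(d*[1,-1,-1]); o=T[:3,3]
    return o+d*(z-o[2])/d[2]
def proj(c,p):
    T=c["world_from_camera"]; q=T[:3,:3].T@(np.array(p)-T[:3,3]); q=c["intrinsics"]@(q*[1,-1,-1]); return q[:2]/q[2]
def comps(m,amin=15):
    n,l,s,ce=cv2.connectedComponentsWithStats(m.astype(np.uint8))
    return [(l==i,s[i],ce[i]) for i in range(1,n) if s[i][4]>=amin]
def box(c,m,z):
    ys,xs=np.nonzero(m); P=np.array([ray(c,(x,y),z)[:2] for x,y in zip(xs,ys)],np.float32)
    return cv2.minAreaRect(P)
def masks(c):
    h=cv2.cvtColor(c["img"],cv2.COLOR_RGB2HSV).astype(int); H,S,V=h[...,0],h[...,1],h[...,2]
    return ((H<6)|(H>174))&(S>170)&(V>90), (V<50), (S<70)&(V>90)&(V<150)
E
python3 - <<'E'
from h import *
for n in("top","scene"):
    c=load(n+"0.npz"); r,b,g=masks(c)
    for nm,m in(("red",r),("blk",b)):
        for mm,s,ce in comps(m):
            if s[4]<900 and 150<ce[1]<320: print(n,nm,s,ce.round(1),box(c,mm,122 if nm=="red" else 100))
c=load("top0.npz")
h=cv2.cvtColor(c["img"],cv2.COLOR_RGB2HSV)
wood=(h[...,1]>75)&(h[...,0]<30)
g=(~wood).astype(np.uint8); g[:150]=0; g[:,430:]=0; g[:,:228]=0
g=cv2.morphologyEx(g,cv2.MORPH_OPEN,np.ones((5,5)))
cs=max(cv2.findContours(g,0,2)[0],key=cv2.contourArea)
hull=cv2.convexHull(cs)
P=np.array([ray(c,p[0],12)[:2] for p in hull],np.float32)
rc=cv2.minAreaRect(P);print("base",rc)
print(cv2.boxPoints(rc))
E
```

```text
top red [363 266  12  27 202] [367.8 280.3] ((520.6804809570312, -116.48162841796875), (14.867169380187988, 44.49475860595703), 81.01776123046875)
top blk [320 199  11  33 206] [324.8 215.4] ((632.9977416992188, -43.75027084350586), (11.25011157989502, 58.729557037353516), 81.13975524902344)
top blk [249 205   7   7  42] [251.9 207.8] ((646.3985595703125, 87.492919921875), (10.957962989807129, 10.884770393371582), 89.84468841552734)
scene red [258 173  14  12  61] [263.5 177.7] ((521.6173095703125, -127.57333374023438), (17.345090866088867, 46.92340850830078), 59.24855041503906)
scene red [358 229  43  38 485] [379.7 247.8] ((839.57421875, -166.31202697753906), (119.56059265136719, 20.446870803833008), 78.31319427490234)
base ((602.4624633789062, -49.20738220214844), (339.6461486816406, 229.84970092773438), 81.1029281616211)
[[ 462.65558 -199.21284]
 [ 689.7397  -234.76137]
 [ 742.26935  100.79808]
 [ 515.18524  136.3466 ]]
```

Call:
move_arm:
  increments: [0,0,0,0,5,0,8.5,0,0,0,0,0,0,8.5,0,0,0,0,0,0,8.5]
  squeeze: 35

```text
t: 0.35
tcp_pos: [253.2, -543.8, 404.3]
ee_rot: [-1.571, 0.001, -1.22]
ft_force: [0.1, 0.0, 0.1]
width: 84.8
```

```bash
cat >> h.py <<'E'
EX=np.array([np.cos(np.radians(-8.9)),np.sin(np.radians(-8.9)),0]); EY=np.array([-EX[1],EX[0],0])
def goto(p,yaw_deg):
    "shift in present tool axes (cm) and turn (rotvec deg) to reach p, tool down, tool x at yaw"
    from plant import ctrl
    s=ctrl.read_state(); A=R.from_euler("xyz",s["ee_rot"]); B=R.from_euler("xyz",[-np.pi/2,0,np.radians(yaw_deg)])
    print("joints",s["joint_pos"].round(3),"tcp",s["tcp_pos"].round(2),"rot",np.degrees(s["ee_rot"]).round(2))
    print("F",s["ft_force"].round(2),"M",s["torque"].round(3),"w",s["width"].round(1),"t",s["t"])
    print("shift cm in target axes",(B.inv().apply(np.array(p)-s["tcp_pos"])/10).round(3),"turn",(A.inv()*B).as_rotvec(degrees=True).round(2))
E
python3 -c "
from h import *
goto([520.8,-117,300],-98.9)"
```

```text
joints [-1.135  0.314 -0.048  1.21  -0.     1.656] tcp [ 253.2  -543.81  404.33] rot [-9.000e+01  4.000e-02 -6.992e+01]Traceback (most recent call last):
  File "<string>", line 3, in <module>
    goto([520.8,-117,300],-98.9)
    ~~~~^^^^^^^^^^^^^^^^^^^^^^^^
  File "h.py", line 25, in goto
    print("F",s["ft_force"].round(2),"M",s["torque"].round(3),"w",s["width"].round(1),"t",s["t"])
                                                                  ^^^^^^^^^^^^^^^^
AttributeError: 'float' object has no attribute 'round'
```

Call:
move_arm:
  increments: [0,0,0,0,-7,0,8.5,0,0,0,0,-7,0,8.5,0,0,0,0,-7,0,8.5,0,0,0,0,-7,0,8.5,0,0,0,0,-7,0,8.5,0,0,0,0,-7,0,8.5,0,0,0,0,-7,0,8.5,0,0,0,0,-7,0,8.5,0,0,0,0,-7,0,8.5,0,0,0,0,-7,0,8.5]

```text
t: 1.18
tcp_pos: [253.3, -543.8, 404.5]
ee_rot: [-1.57, 0.0, 0.008]
ft_force: [0.1, -0.2, 0.5]
width: 84.8
```

Call:
move_arm:
  increments: [0,0,0,0,-7,0,8.5,0,0,0,0,-7,0,8.5,0,0,0,0,-7,0,8.5,0,0,0,0,-7,0,8.5,0,0,0,0,-7,0,8.5,0,0,0,0,-7,0,8.5,0,0,0,0,-7,0,8.5,0,0,0,0,-7,0,8.5,0,0,0,0,-7,0,8.5,0,0,0,0,-7,0,8.5]

```text
t: 2.02
tcp_pos: [253.3, -543.9, 404.5]
ee_rot: [-1.571, -0.0, 1.229]
ft_force: [-0.3, 0.7, 0.5]
width: 85.1
```

Call:
move_arm:
  increments: [0,0,0,0,-6,0,8.5,0,0,0,0,-5,0,8.5,0,0,0,0,0,0,8.5,0,0,0,0,0,0,8.5]

```text
t: 2.35
tcp_pos: [253.3, -543.9, 404.6]
ee_rot: [-1.571, -0.0, 1.412]
ft_force: [-0.4, -0.0, 0.5]
width: 85.0
```

```bash
sed -i 's/s\["width"\].round(1)/round(s["width"],1)/' h.py
python3 -c "
from h import *
goto([520.8,-117,310],81.1)"
```

```text
joints [-1.135  0.314 -0.047  1.21   0.    -0.976] tcp [ 253.26 -543.87  404.57] rot [-8.999e+01 -1.000e-02  8.090e+01]
F [-0.37 -0.04  0.47] M [0.069 0.04  0.034] w 85.0 t 2.35
shift cm in target axes [ 46.312   9.457 -19.827] turn [-0.01 -0.2   0.01]
```

Call:
move_arm:
  increments: [2.3,0,-1,0,0,0,8.5,2.3,0,-1,0,0,0,8.5,2.3,0,-1,0,0,0,8.5,2.3,0,-1,0,0,0,8.5,2.3,0,-1,0,0,0,8.5,2.3,0,-1,0,0,0,8.5,2.3,0,-1,0,0,0,8.5,2.3,0,-1,0,0,0,8.5,2.3,0,-1,0,0,0,8.5,2.3,0,-1,0,0,0,8.5]

```text
t: 3.18
tcp_pos: [388.6, -331.4, 404.8]
ee_rot: [-1.571, 0.0, 1.411]
ft_force: [0.7, 0.3, 0.8]
width: 84.9
```

Call:
move_arm:
  increments: [2.3,0,-1,0,0,0,6,2.3,0,-1,0,0,0,6,2.3,0,-1,0,0,0,6,2.3,0,-1,0,0,0,6,2.3,0,-1,0,0,0,6,2.3,0,-1,0,0,0,6,2.3,0.5,-1,0,0,0,6,2.3,1,-1,0,0,0,6,2.3,1,-1,0,0,0,6,2.0,1,-0.8,0,0,0,6]

```text
t: 4.02
tcp_pos: [521.3, -122.3, 369.5]
ee_rot: [-1.572, -0.0, 1.412]
ft_force: [0.3, -0.2, -0.4]
width: 60.4
```

Call:
move_arm:
  increments: [0,1,0,0,0,0,5,0,1,0,0,0,0,5,0,0.5,0,0,0,0,5,0,0,0,0,0,0,5]

```text
t: 4.35
tcp_pos: [519.6, -124.2, 343.3]
ee_rot: [-1.568, 0.0, 1.412]
ft_force: [0.5, 0.2, -0.3]
width: 50.1
```

```bash
python3 -c "
from h import *
from plant import ctrl
goto([520.8,-117,270],81.1)
for n in ('scene','top'):
    c=ctrl.read_camera(n);np.savez(n+'1.npz',**c)
    u,v=proj(c,[520.8,-117,115]).astype(int); print(u,v)
    cv2.imwrite('pics/'+n+'1.png',cv2.resize(c['img'][max(v-60,0):v+60,u-80:u+80,::-1],None,fx=4,fy=4,interpolation=2))
a=[cv2.resize(cv2.imread('pics/%s1.png'%n),(480,360)) for n in ('scene','top')]
cv2.imwrite('pics/b1.png',cv2.resize(np.hstack(a),(800,300)))
"
```

```text
joints [-0.234  0.225 -0.306  1.041 -0.    -0.075] tcp [ 519.58 -124.16  343.3 ] rot [-89.85   0.    80.89]
F [ 0.45  0.23 -0.33] M [ 0.034 -0.052 -0.017] w 50.1 t 4.35
shift cm in target axes [ 0.726  7.33  -0.009] turn [-0.15 -0.21 -0.  ]
266 178
367 278
```

View pics/b1.png

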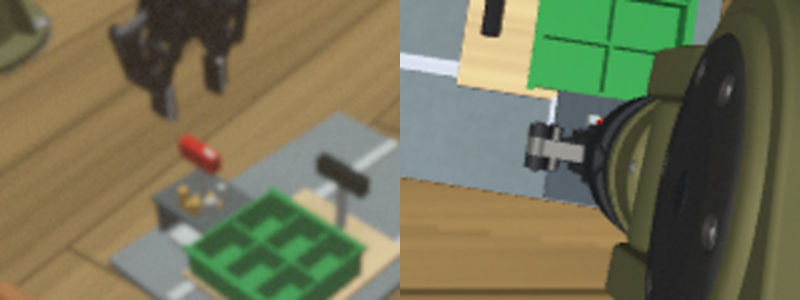

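The view shows the fingers open above the red knob with the cam blocks clear below. A small sideways correction is needed before descending.

Call:
move_arm:
  increments: [0.6,0,0,0,-0.2,0,5,0,0,0,0,0,0,5,0,1.5,0,0,0,0,5,0,1.5,0,0,0,0,5,0,1,0,0,0,0,5,0,0,0,0,0,0,5,0,0,0,0,0,0,5]

```text
t: 5.03
tcp_pos: [521.3, -117.7, 304.6]
ee_rot: [-1.57, -0.0, 1.417]
ft_force: [0.2, 0.2, 0.2]
width: 50.0
```

```bash
python3 -c "
from h import *
goto([520.8,-117,270],81.1)"
```

```text
joints [-0.222  0.255 -0.363  0.954  0.    -0.068] tcp [ 521.28 -117.72  304.59] rot [-89.95  -0.    81.16]
F [0.23 0.22 0.2 ] M [-0.001 -0.056 -0.001] w 50.0 t 5.0333
shift cm in target axes [0.064 3.459 0.059] turn [-0.05  0.06  0.  ]
```

Call:
move_arm:
  increments: [0.06,1,0.05,0,0,0,5,0,1,0,0,0,0,5,0,1,0,0,0,0,5,0,0.45,0,0,0,0,5,0,0,0,0,0,0,5,0,0,0,0,0,0,2.5,0,0,0,0,0,0,2,0,0,0,0,0,0,1.7]

```text
t: 5.7
tcp_pos: [521.4, -117.2, 270.7]
ee_rot: [-1.572, 0.0, 1.417]
ft_force: [-0.6, -2.5, -0.2]
width: 17.2
```

Call:
move_arm:
  increments: [0,0,0,0,0,0,1.5,0,0,0,0,0,0,1.2,0,0,0,0,0,0,0.8,0,0,0,0,0,0,0.5,0,0,0,0,0,0,0,0,0,0,0,0,0,0]

```text
t: 6.2
tcp_pos: [521.2, -118.1, 270.8]
ee_rot: [-1.572, 0.003, 1.416]
ft_force: [-1.7, -4.9, 1.1]
width: 13.7
```

```bash
python3 -c "
from h import *
goto([520.8,-117,270],81.1)"
```

```text
joints [-0.222  0.284 -0.408  0.877 -0.003 -0.067] tcp [ 521.2  -118.09  270.82] rot [-90.06   0.19  81.12]
F [-1.69 -4.93  1.15] M [-1.234  0.285  0.042] w 13.7 t 6.2
shift cm in target axes [0.101 0.082 0.057] turn [ 0.06  0.02 -0.19]
```

Call:
move_arm:
  increments: [-0.1,0,-0.04,0,0,0,0,0,0,0,0,0,0,0,0,-0.2,0,0,0,0,0,0,-0.2,0,0,0,0,0,0,-0.2,0,0,0,0,0,0,-0.2,0,0,0,0,0,0,0,0,0,0,0,0,0,0,0,0,0,0,0]

```text
t: 6.87
tcp_pos: [521.3, -118.5, 277.2]
ee_rot: [-1.57, 0.001, 1.416]
ft_force: [0.8, -6.8, -9.7]
width: 13.2
```

```bash
python3 -c "
from h import *
goto([520.8,-118,285],81.1)"
```

```text
joints [-0.223  0.279 -0.398  0.894 -0.001 -0.069] tcp [ 521.26 -118.49  277.23] rot [-8.996e+01  8.000e-02  8.115e+01]
F [ 0.77 -6.76 -9.74] M [-1.331 -0.448 -0.009] w 13.2 t 6.8667
shift cm in target axes [ 0.041 -0.777  0.053] turn [-0.04  0.05 -0.08]
```

Call:
move_arm:
  increments: [-0.1,0,0,0,0,0,0,0,0,0,0,0,0,0,0,-0.2,0,0,0,0,0,0,-0.2,0,0,0,0,0,0,-0.2,0,0,0,0,0,0,-0.2,0,0,0,0,0,0,0,0,0,0,0,0,0,0,0,0,0,0,0]

```text
t: 7.53
tcp_pos: [521.1, -119.0, 286.2]
ee_rot: [-1.571, -0.0, 1.417]
ft_force: [1.9, -3.3, -12.9]
width: 13.4
```

```bash
python3 -c "
from h import *
goto([520.8,-118,285],81.1)"
```

```text
joints [-0.225  0.271 -0.387  0.913  0.    -0.071] tcp [ 521.07 -118.99  286.15] rot [-8.999e+01 -2.000e-02  8.117e+01]
F [  1.87  -3.35 -12.88] M [-0.424 -0.67  -0.009] w 13.4 t 7.5333
shift cm in target axes [0.094 0.115 0.042] turn [-0.01  0.07  0.02]
```

Call:
move_arm:
  increments: [-0.05,0,0,0,2,0,0,0,0,0,0,4,0,0,0,0,0,0,4,0,0,0,0,0,0,4,0,0,0,0,0,0,4,0,0,0,0,0,0,2,0,0,0,0,0,0,0,0,0]

```text
t: 8.12
tcp_pos: [520.9, -119.6, 286.0]
ee_rot: [-1.57, 0.0, 1.067]
ft_force: [2.4, -3.8, -12.3]
width: 13.6
```

```bash
python3 -c "
from h import *
goto([520.8,-119.5,286],61.1)"
```

```text
joints [-0.226  0.271 -0.387  0.913 -0.     0.278] tcp [ 520.94 -119.61  286.01] rot [-8.998e+01  2.000e-02  6.112e+01]
F [  2.38  -3.75 -12.3 ] M [-0.633 -0.647 -0.006] w 13.6 t 8.1167
shift cm in target axes [0.002 0.001 0.017] turn [-0.02  0.02 -0.02]
```

Call:
move_arm:
  increments: [0,0,0,0,2,0,0,0,0,0,0,4,0,0,0,0,0,0,4,0,0,0,0,0,0,4,0,0,0,0,0,0,4,0,0,0,0,0,0,4,0,0,0,0,0,0,2,0,0,0,0,0,0,0,0,0]

```text
t: 8.78
tcp_pos: [520.6, -120.0, 285.9]
ee_rot: [-1.571, 0.002, 0.648]
ft_force: [0.6, -5.2, -12.1]
width: 13.0
```

```bash
cat > t.py <<'E'
from h import *
from plant import ctrl
s=ctrl.read_state(); print("turned",81.15-np.degrees(s["ee_rot"][2]).round(2),"F",s["ft_force"].round(2),"M",s["torque"].round(3),"w",round(s["width"],1),s["tcp_pos"].round(2))
E
python3 t.py
```

```text
turned 44.02 F [  0.64  -5.23 -12.09] M [-1.13  -0.318 -0.083] w 13.0 [ 520.63 -120.    285.91]
```

Call:
move_arm:
  increments: [-0.05,0,-0.06,0,1,0,0,0,0,0,0,1,0,0,0,0,0,0,1,0,0,0,0,0,0,1,0,0,0,0,0,0,1,0,0,0,0,0,0,0,0,0]

```text
t: 9.28
tcp_pos: [520.6, -120.4, 285.9]
ee_rot: [-1.57, 0.001, 0.56]
ft_force: [-0.8, -4.2, -13.1]
width: 13.6
```

```bash
python3 t.py
```

```text
turned 49.050000000000004 F [ -0.83  -4.22 -13.12] M [-0.986  0.207  0.005] w 13.6 [ 520.59 -120.41  285.94]
```

Call:
move_arm:
  increments: [0,0,0,0,1,0,0,0,0,0,0,1,0,0,0,0,0,0,0.5,0,0,0,0,0,0,0,0,0]

```text
t: 9.62
tcp_pos: [520.6, -120.4, 285.9]
ee_rot: [-1.57, 0.001, 0.516]
ft_force: [-2.2, -5.1, -12.2]
width: 13.0
```

```bash
python3 t.py
```

```text
turned 51.56 F [ -2.16  -5.05 -12.23] M [-1.109  0.465  0.052] w 13.0 [ 520.6  -120.43  285.93]
```

Call:
move_arm:
  increments: [0,0,0,0,1,0,0,0,0,0,0,1,0,0,0,0,0,0,0,0,0]

```text
t: 9.87
tcp_pos: [520.5, -120.5, 285.9]
ee_rot: [-1.57, 0.002, 0.481]
ft_force: [-3.0, -4.4, -12.2]
width: 13.3
```

```bash
python3 t.py
```

```text
turned 53.580000000000005 F [ -3.    -4.4  -12.21] M [-1.108e+00  4.940e-01  1.000e-03] w 13.3 [ 520.53 -120.46  285.93]
```

Call:
move_arm:
  increments: [0,0,0,0,1,0,0,0,0,0,0,1,0,0,0,0,0,0,0.5,0,0,0,0,0,0,0,0,0]

```text
t: 10.2
tcp_pos: [520.5, -120.5, 285.9]
ee_rot: [-1.571, 0.002, 0.438]
ft_force: [-3.3, -4.8, -13.3]
width: 13.2
```

```bash
python3 t.py
```

```text
turned 56.06 F [ -3.29  -4.79 -13.34] M [-1.154  0.484 -0.003] w 13.2 [ 520.49 -120.47  285.87]
```

Call:
move_arm:
  increments: [0,0,0,0,1,0,0,0,0,0,0,1,0,0,0,0,0,0,0.5,0,0,0,0,0,0,0,0,0]

```text
t: 10.53
tcp_pos: [520.5, -120.5, 285.9]
ee_rot: [-1.571, 0.002, 0.394]
ft_force: [-2.6, -4.6, -12.4]
width: 13.3
```

```bash
python3 t.py
```

```text
turned 58.56 F [ -2.65  -4.57 -12.43] M [-1.186  0.57  -0.049] w 13.3 [ 520.46 -120.5   285.88]
```

Call:
move_arm:
  increments: [0,0,0,0,1,0,0,0,0,0,0,1,0,0,0,0,0,0,0.5,0,0,0,0,0,0,0,0,0]

```text
t: 10.87
tcp_pos: [520.4, -120.5, 285.9]
ee_rot: [-1.571, 0.002, 0.351]
ft_force: [-3.1, -5.7, -12.3]
width: 13.2
```

```bash
python3 t.py
```

```text
turned 61.07000000000001 F [ -3.06  -5.69 -12.32] M [-1.147  0.552  0.026] w 13.2 [ 520.4  -120.52  285.85]
```

Call:
move_arm:
  increments: [0,0,0,0,1,0,0,0,0,0,0,1,0,0,0,0,0,0,0.5,0,0,0,0,0,0,0,0,0]

```text
t: 11.2
tcp_pos: [520.3, -120.5, 285.8]
ee_rot: [-1.571, 0.002, 0.307]
ft_force: [-3.4, -5.5, -12.5]
width: 13.1
```

```bash
python3 t.py
```

```text
turned 63.57000000000001 F [ -3.43  -5.48 -12.47] M [-1.23   0.622 -0.047] w 13.1 [ 520.35 -120.55  285.82]
```

Call:
move_arm:
  increments: [0,0,0,0,1,0,0,0,0,0,0,1,0,0,0,0,0,0,0.5,0,0,0,0,0,0,0,0,0]

```text
t: 11.53
tcp_pos: [520.3, -120.6, 285.8]
ee_rot: [-1.571, 0.002, 0.263]
ft_force: [-3.0, -5.5, -12.0]
width: 13.1
```

```bash
python3 t.py
```

```text
turned 66.07000000000001 F [ -2.99  -5.52 -12.05] M [-1.269  0.696  0.016] w 13.1 [ 520.27 -120.57  285.8 ]
```

Call:
move_arm:
  increments: [0,0,0,0,1,0,0,0,0,0,0,1,0,0,0,0,0,0,0.5,0,0,0,0,0,0,0,0,0]

```text
t: 11.87
tcp_pos: [520.2, -120.6, 285.8]
ee_rot: [-1.571, 0.002, 0.22]
ft_force: [-3.4, -6.4, -12.4]
width: 13.2
```

```bash
python3 t.py
```

```text
turned 68.57000000000001 F [ -3.43  -6.38 -12.41] M [-1.253  0.641  0.025] w 13.2 [ 520.24 -120.58  285.79]
```

Call:
move_arm:
  increments: [-0.04,0,-0.08,0,1,0,0,0,0,0,0,1,0,0,0,0,0,0,0.5,0,0,0,0,0,0,0,0,0]

```text
t: 12.2
tcp_pos: [520.1, -121.0, 285.8]
ee_rot: [-1.57, 0.002, 0.177]
ft_force: [-3.8, -2.9, -12.3]
width: 13.5
```

```bash
python3 t.py
```

```text
turned 71.04 F [ -3.84  -2.87 -12.29] M [-0.709  0.893 -0.039] w 13.5 [ 520.13 -121.04  285.76]
```

Call:
move_arm:
  increments: [0,0,0,0,1,0,0,0,0,0,0,1,0,0,0,0,0,0,0.5,0,0,0,0,0,0,0,0,0]

```text
t: 12.53
tcp_pos: [520.1, -121.0, 285.7]
ee_rot: [-1.57, 0.002, 0.133]
ft_force: [-4.6, -3.2, -12.5]
width: 13.3
```

```bash
python3 t.py
```

```text
turned 73.54 F [ -4.65  -3.18 -12.5 ] M [-0.78   0.917 -0.017] w 13.3 [ 520.09 -121.05  285.74]
```

Call:
move_arm:
  increments: [0,0,0,0,1,0,0,0,0,0,0,1,0,0,0,0,0,0,0.5,0,0,0,0,0,0,0,0,0]

```text
t: 12.87
tcp_pos: [520.0, -121.0, 285.7]
ee_rot: [-1.57, 0.002, 0.089]
ft_force: [-5.0, -2.8, -11.7]
width: 13.2
```

```bash
python3 t.py
```

```text
turned 76.04 F [ -5.03  -2.79 -11.71] M [-7.930e-01  1.021e+00  1.000e-03] w 13.2 [ 520.   -121.03  285.7 ]
```

Call:
move_arm:
  increments: [0,0,0,0,1,0,0,0,0,0,0,1,0,0,0,0,0,0,0.5,0,0,0,0,0,0,0,0,0]

```text
t: 13.2
tcp_pos: [520.0, -121.0, 285.7]
ee_rot: [-1.57, 0.002, 0.046]
ft_force: [-4.3, -3.3, -12.4]
width: 13.7
```

```bash
python3 t.py; python3 -c "
from h import *
from plant import ctrl
c=ctrl.read_camera('scene')
u,v=proj(c,[520.8,-119,115]).astype(int)
cv2.imwrite('pics/s2.png',cv2.resize(c['img'][v-40:v+40,u-50:u+50,::-1],None,fx=6,fy=6,interpolation=2))"
```

```text
turned 78.54 F [ -4.34  -3.35 -12.4 ] M [-0.785  1.053 -0.02 ] w 13.7 [ 519.96 -121.05  285.69]
```

View pics/s2.png

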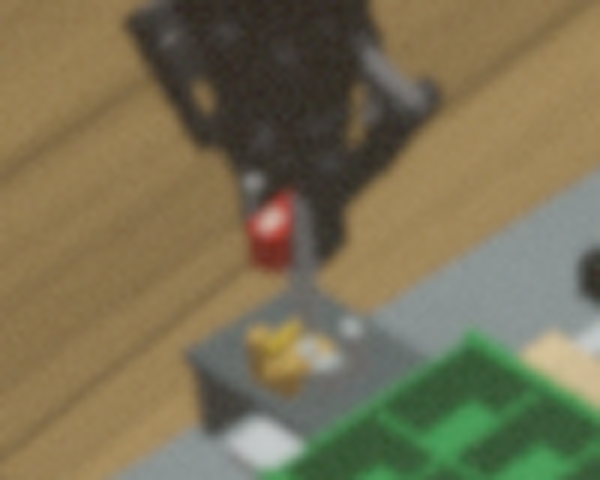

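The picture shows the red bar between the pads, turned with the gripper: its end (270,225) now faces the camera. The cam blocks are clear below it.

Call:
move_arm:
  increments: [0,0,0,0,1,0,0,0,0,0,0,1,0,0,0,0,0,0,0,0,0]

```text
t: 13.5
tcp_pos: [519.9, -121.0, 285.7]
ee_rot: [-1.57, 0.003, 0.01]
ft_force: [-5.6, -2.4, -12.0]
width: 13.2
```

```bash
python3 t.py
```

```text
turned 80.56 F [ -5.63  -2.41 -12.04] M [-0.8    1.053 -0.033] w 13.2 [ 519.91 -121.03  285.66]
```

Call:
move_arm:
  increments: [0,0,0,0,1,0,0,0,0,0,0,1,0,0,0,0,0,0,0,0,0]

```text
t: 13.75
tcp_pos: [519.9, -121.0, 285.6]
ee_rot: [-1.571, 0.003, -0.024]
ft_force: [-6.9, -3.0, -11.7]
width: 13.3
```

```bash
python3 t.py
```

```text
turned 82.55000000000001 F [ -6.9   -2.97 -11.74] M [-0.832  1.088  0.051] w 13.3 [ 519.89 -121.04  285.64]
```

Call:
move_arm:
  increments: [0,0,0,0,1,0,0,0,0,0,0,0.5,0,0,0,0,0,0,0,0,0]

```text
t: 14.0
tcp_pos: [519.9, -121.0, 285.7]
ee_rot: [-1.571, 0.003, -0.05]
ft_force: [-4.9, -3.3, -12.4]
width: 13.3
```

```bash
python3 t.py
```

```text
turned 84.01 F [ -4.9   -3.33 -12.42] M [-0.873  1.112  0.238] w 13.3 [ 519.95 -121.05  285.67]
```

Mz jumped to 0.24 N m, which is more than friction can give, so this is the stop at about 83.5°. I'll back off slightly to unload it, then lower.

Call:
move_arm:
  increments: [0,0,0,0,-1,0,0,0,0,0,0,-0.5,0,0,0,0,0,0,0,0,0,0,0.1,0,0,0,0,0,0,0.1,0,0,0,0,0,0,0.1,0,0,0,0,0,0,0.1,0,0,0,0,0,0,0.1,0,0,0,0,0,0,0,0,0,0,0,0]

```text
t: 14.75
tcp_pos: [519.9, -121.0, 280.7]
ee_rot: [-1.571, 0.003, -0.024]
ft_force: [-5.5, -4.0, -10.7]
width: 13.2
```

```bash
python3 t.py
```

```text
turned 82.51 F [ -5.49  -4.02 -10.73] M [-0.8    1.17   0.072] w 13.2 [ 519.86 -121.04  280.72]
```

Call:
move_arm:
  increments: [0,0.1,0,0,0,0,0,0,0.05,0,0,0,0,0,0,0.05,0,0,0,0,0,0,0,0,0,0,0,0]

```text
t: 15.08
tcp_pos: [519.9, -121.1, 278.9]
ee_rot: [-1.571, 0.003, -0.024]
ft_force: [-6.4, -4.0, -10.0]
width: 13.0
```

```bash
python3 t.py
```

```text
turned 82.51 F [ -6.42  -4.03 -10.02] M [-0.771  1.271  0.096] w 13.0 [ 519.9  -121.05  278.88]
```

Call:
move_arm:
  increments: [0,0.05,0,0,0,0,0,0,0.05,0,0,0,0,0,0,0,0,0,0,0,0]

```text
t: 15.33
tcp_pos: [519.9, -121.0, 278.6]
ee_rot: [-1.571, 0.002, -0.024]
ft_force: [-8.5, -1.7, -4.5]
width: 13.2
```

```bash
python3 t.py
```

```text
turned 82.51 F [-8.48 -1.65 -4.49] M [-0.629  1.758  0.027] w 13.2 [ 519.91 -120.99  278.64]
```

The force dropped at a lift of about 7.8 mm, so the pin is resting on the notch floor. Releasing and lifting away.

Call:
move_arm:
  increments: [0,0,0,0,0,0,2,0,0,0,0,0,0,3,0,0,0,0,0,0,5,0,0,0,0,0,0,5,0,-0.5,0,0,0,0,5,0,-1.5,0,0,0,0,5,0,-2.5,0,0,0,0,5,0,-2.5,0,0,0,0,5,0,-1,0,0,0,0,5,0,0,0,0,0,0,5]

```text
t: 16.17
tcp_pos: [522.2, -121.5, 361.4]
ee_rot: [-1.572, -0.006, -0.023]
ft_force: [-0.3, -0.2, -0.2]
width: 50.1
```

```bash
python3 -c "
from h import *
from plant import ctrl
goto([633,-44,340],81.1)
for n in ('scene','top'):
    c=ctrl.read_camera(n)
    u,v=proj(c,[540,-119,110]).astype(int)
    cv2.imwrite('pics/%s3.png'%n,cv2.resize(c['img'][v-50:v+50,u-60:u+60,::-1],(480,400),interpolation=2))
cv2.imwrite('pics/b3.png',cv2.resize(np.hstack([cv2.imread('pics/%s3.png'%n) for n in ('scene','top')]),(800,333)))"
```

```text
joints [-0.229  0.213 -0.28   1.072  0.     1.365] tcp [ 522.2  -121.47  361.41] rot [-90.05  -0.34  -1.33]
F [-0.33 -0.21 -0.24] M [ 0.017  0.047 -0.028] w 50.1 t 16.1667
shift cm in target axes [ 9.368  2.141 -9.748] turn [  0.29 -82.43   0.24]
```

View pics/b3.png

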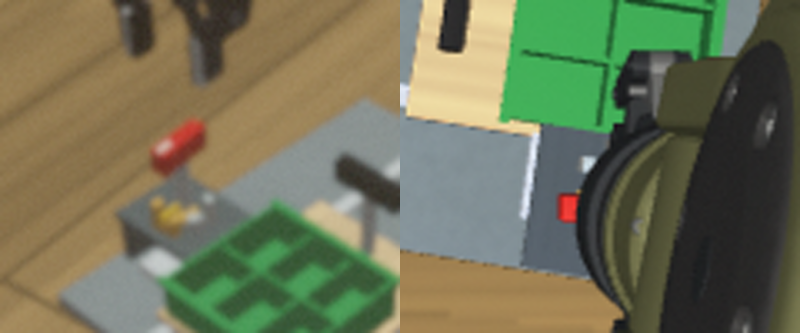

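The knob stays turned and raised on its own. Next is the handle.

Call:
move_arm:
  increments: [0,0,0,0,-7,0,5,0,0,0,0,-7,0,5,0,0,0,0,-7,0,5,0,0,0,0,-7,0,5,0,0,0,0,-7,0,5,0,0,0,0,-7,0,5,0,0,0,0,-7,0,5,0,0,0,0,-7,0,5,0,0,0,0,-7,0,5,0,0,0,0,-7,0,5]

```text
t: 17.1
tcp_pos: [520.2, -121.1, 356.1]
ee_rot: [-1.568, 0.0, 1.205]
ft_force: [0.1, -0.4, 0.1]
width: 49.7
```

Call:
move_arm:
  increments: [0,0,0,0,-7,0,5,0,0,0,0,-5.4,0,5,1.5,0,-1.6,0,0,0,5,1.5,0,-1.6,0,0,0,5,1.5,0,-1.6,0,0,0,5,1.5,0,-1.6,0,0,0,5,1.5,0,-1.6,0,0,0,5,1.5,0,-1.6,0,0,0,5,0,0,0,0,0,0,5,0,0,0,0,0,0,5]

```text
t: 17.93
tcp_pos: [629.7, -46.6, 355.8]
ee_rot: [-1.567, 0.0, 1.416]
ft_force: [-0.4, -0.5, 0.0]
width: 50.0
```

```bash
python3 -c "
from h import *
goto([633,-45,248],81.1)"
```

```text
joints [-0.074  0.396 -0.043  1.135 -0.     0.081] tcp [629.65 -46.56 355.77] rot [-8.981e+01  2.000e-02  8.114e+01]
F [-0.45 -0.48  0.04] M [ 0.041 -0.016 -0.032] w 50.0 t 17.9333
shift cm in target axes [ 0.206 10.777 -0.307] turn [-0.19  0.04 -0.02]
```

Call:
move_arm:
  increments: [0.2,1,-0.2,0,0,0,5,0,2,0,0,0,0,5,0,2,0,0,0,0,5,0,2,0,0,0,0,5,0,1.5,0,0,0,0,5,0,1.2,0,0,0,0,5,0,1,0,0,0,0,5,0,0,0,0,0,0,3,0,0,0,0,0,0,2.2,0,0,0,0,0,0,1.8]

```text
t: 18.77
tcp_pos: [632.3, -45.7, 252.0]
ee_rot: [-1.572, -0.0, 1.415]
ft_force: [0.5, -0.2, 0.4]
width: 18.4
```

Call:
move_arm:
  increments: [0,0,0,0,0,0,1.5,0,0,0,0,0,0,1.2,0,0,0,0,0,0,1,0,0,0,0,0,0,0.5,0,0,0,0,0,0,0,0,0,0,0,0,0,0]

```text
t: 19.27
tcp_pos: [632.5, -45.7, 252.5]
ee_rot: [-1.573, -0.0, 1.415]
ft_force: [-0.4, 0.2, 6.5]
width: 13.3
```

```bash
python3 -c "
from h import *
goto([633,-45,248],81.1)"
```

```text
joints [-0.072  0.47  -0.178  0.921 -0.     0.084] tcp [632.51 -45.66 252.48] rot [-90.13  -0.    81.07]
F [-0.44  0.18  6.45] M [-0.031  0.193  0.021] w 13.3 t 19.2667
shift cm in target axes [ 0.073  0.448 -0.038] turn [ 0.13 -0.03  0.  ]
```

Call:
move_arm:
  increments: [0,-0.08,0,0,0,0,0,0.1,0,0,0,0,0,0,0.1,0,0,0,0,0,0,0.1,0,0,0,0,0,0,0,0,0,0,0,0,0]

```text
t: 19.68
tcp_pos: [633.0, -42.6, 252.5]
ee_rot: [-1.573, 0.0, 1.415]
ft_force: [3.0, -2.5, 3.3]
width: 12.7
```

```bash
python3 t.py
```

```text
turned 0.0800000000000125 F [ 2.98 -2.54  3.28] M [-0.592 -0.63   0.044] w 12.7 [633.03 -42.65 252.49]
```

The tray moved 3 mm against about 2.5 N, so it is unlocked. Sliding it now.

Call:
move_arm:
  increments: [0.5,0,0,0,0,0,0,1,0,0,0,0,0,0,1,0,0,0,0,0,0,1,0,0,0,0,0,0,1,0,0,0,0,0,0,1,0,0,0,0,0,0,1,0,0,0,0,0,0,1,0,0,0,0,0,0,1,0,0,0,0,0,0,0.5,0,0,0,0,0,0]

```text
t: 20.52
tcp_pos: [647.1, 47.7, 252.5]
ee_rot: [-1.573, -0.0, 1.416]
ft_force: [4.2, -3.2, 3.6]
width: 13.1
```

Call:
move_arm:
  increments: [0.5,0,0,0,0,0,0,0.4,0,0,0,0,0,0,0.2,0,0,0,0,0,0,0.1,0,0,0,0,0,0,0,0,0,0,0,0,0]

```text
t: 20.93
tcp_pos: [648.9, 58.7, 252.5]
ee_rot: [-1.573, -0.0, 1.415]
ft_force: [4.0, -1.8, 3.0]
width: 13.3
```

```bash
python3 t.py;python3 -c "
from h import *
goto(np.array([632.5,-45.7,252])+110*EY,81.1)"
```

```text
turned 0.060000000000002274 F [ 3.97 -1.81  3.01] M [-0.41  -0.995 -0.033] w 13.3 [648.93  58.66 252.52]
joints [ 0.09   0.5   -0.129  0.939 -0.     0.246] tcp [648.93  58.66 252.52] rot [-9.010e+01 -2.000e-02  8.109e+01]
F [ 3.97 -1.81  3.01] M [-0.41  -0.995 -0.033] w 13.3 t 20.9333
shift cm in target axes [0.435 0.052 0.009] turn [ 0.1  -0.01  0.02]
```

Remaining ≈4.4 mm; press gently onto the end stop.

Call:
move_arm:
  increments: [0.15,0,0,0,0,0,0,0.15,0,0,0,0,0,0,0.1,0,0,0,0,0,0,0.1,0,0,0,0,0,0,0,0,0,0,0,0,0,0,0,0,0,0,0,0]

```text
t: 21.43
tcp_pos: [649.6, 63.1, 252.5]
ee_rot: [-1.572, 0.0, 1.415]
ft_force: [4.6, -4.1, 4.1]
width: 13.3
```

```bash
python3 t.py
```

```text
turned 0.0800000000000125 F [ 4.57 -4.08  4.1 ] M [-0.68  -0.872 -0.006] w 13.3 [649.59  63.12 252.48]
```

Call:
move_arm:
  increments: [0.1,0,0,0,0,0,0,0.1,0,0,0,0,0,0,0,0,0,0,0,0,0,0,0,0,0,0,0,0]

```text
t: 21.77
tcp_pos: [649.7, 63.8, 252.5]
ee_rot: [-1.573, 0.004, 1.414]
ft_force: [3.5, -8.8, 4.6]
width: 13.0
```

```bash
python3 t.py
```

```text
turned 0.14000000000000057 F [ 3.49 -8.82  4.6 ] M [-1.764 -0.773  0.015] w 13.0 [649.69  63.79 252.47]
```

The force rise shows the tray is at its end stop. Releasing and backing away.

Call:
move_arm:
  increments: [0,0,0,0,0,0,2,0,0,0,0,0,0,3.5,0,0,0,0,0,0,5,0,0,0,0,0,0,5,0,-1,0,0,0,0,5,0,-2.5,0,0,0,0,5,0,-3,0,0,0,0,5,0,-3,0,0,0,0,5,0,-3,0,0,0,0,5,0,-2,0,0,0,0,5]

```text
t: 22.6
tcp_pos: [649.4, 65.3, 401.1]
ee_rot: [-1.574, -0.001, 1.415]
ft_force: [0.2, 0.3, 0.2]
width: 50.2
```

Call:
move_arm:
  increments: [2,0,0.5,0,0,0,5,3,0,1,0,0,0,5,3,0,1,0,0,0,5,3,0,1,0,0,0,5,3,0,1,0,0,0,5,3,0,1,0,0,0,5,3,0,1,0,0,0,5,3,0,1,0,0,0,5,2,0,1,0,0,0,5,0,0,0,0,0,0,5]

```text
t: 23.43
tcp_pos: [602.4, 329.6, 397.4]
ee_rot: [-1.57, -0.002, 1.42]
ft_force: [-0.2, -0.6, 0.8]
width: 50.1
```

Run:
```python
from h import *
from plant import ctrl
print(ctrl.read_state()["ft_force"])
C={}
for n in ('scene','top'):
    c=C[n]=ctrl.read_camera(n); cv2.imwrite(f'pics/{n}4.png',c['img'][:,:,::-1]); r,b,g=masks(c)
    for nm,m,z in(("red",r,120),("blk",b,100)):
        for mm,s,ce in comps(m):
            if s[4]<900 and 150<ce[1]<320 and 200<ce[0]<420: print(n,nm,s[4],ce.round(1),box(c,mm,z))
print(633+110*EY[0],-43.75+110*EY[1])
cv2.imwrite('pics/b4.png',np.hstack([C['scene']['img'][130:330,180:440],C['top']['img'][100:300,200:460]])[:,:,::-1].repeat(1,0))
cv2.imwrite('pics/b4.png',cv2.resize(cv2.imread('pics/b4.png'),(800,308),interpolation=2))
```

```text
[-0.16866381 -0.58956821  0.78114339]
scene red 51 [267.6 173.7] ((515.0706787109375, -109.9433822631836), (16.749797821044922, 38.33342361450195), 6.511625289916992)
scene red 490 [379.6 247.9] ((839.0439453125, -164.5625), (120.0075912475586, 20.608192443847656), 78.31318664550781)
scene blk 24 [353. 170.] ((662.105712890625, 44.38561248779297), (11.803666114807129, 36.35073471069336), 82.10088348388672)
top red 184 [367.4 279.4] ((520.5414428710938, -118.31123352050781), (44.58497619628906, 13.554792404174805), 89.14409637451172)
top blk 248 [265.3 206.3] ((649.6573486328125, 62.921119689941406), (14.839941024780273, 58.94002914428711), 81.34193420410156)
top blk 42 [251.9 207.8] ((646.3985595703125, 87.492919921875), (10.957962989807129, 10.884770393371582), 89.84468841552734)
650.0181424929415 64.9255852346328
```

View pics/b4.png

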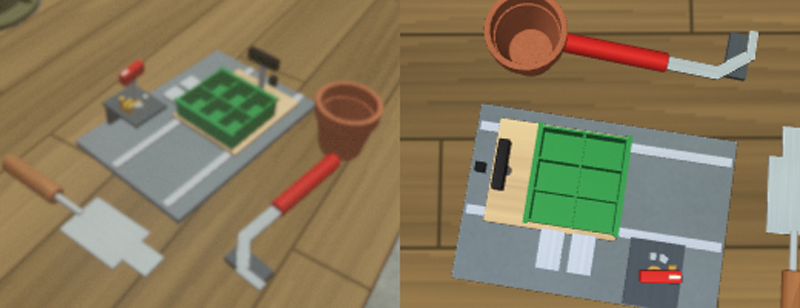

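The picture shows the tray at the +y end by the black stop post. The knob is turned about 82° and still raised, and the trowel, pruner and pot are where they were. The handle mask reads about 2 mm short, so I'll cross-check the travel with the green tray, and check the knob height across the two views.

Run:
```python
from h import *
t0,s0=load("top0.npz"),load("scene0.npz")
t1=dict(t0,img=cv2.imread("pics/top4.png")[:,:,::-1].copy()); s1=dict(s0,img=cv2.imread("pics/scene4.png")[:,:,::-1].copy())
def green(c):
    h=cv2.cvtColor(c["img"],cv2.COLOR_RGB2HSV); m=cv2.inRange(h,(45,90,40),(80,255,255)); m[:150]=0
    mm=max(comps(m>0),key=lambda q:q[1][4])[0]; return np.array(box(c,mm,60)[0])
d=green(t1)-green(t0); print("tray travel",d,d@EY[:2],d@EX[:2])
for t,s in((t0,s0),(t1,s1)):   # knob height where both rays meet best
    k=[[ce for m,st,ce in comps(masks(c)[0]) if 20<st[4]<300 and 160<ce[1]<300 and 250<ce[0]<380][0] for c in(t,s)]
    zz=np.arange(80,150,.5); e=[np.linalg.norm(ray(t,k[0],z)-ray(s,k[1],z)) for z in zz]; print("knob z",zz[np.argmin(e)],min(e))
```

```text
tray travel [ 17.37463379 108.69693756] 110.07624814766162 0.3488956663975671
knob z 116.0 5.842805731494434
knob z 127.0 1.6063114246089412
```

The tray travelled 110.1 mm. The knob is raised by about the expected amount (roughly 8 mm, but the height reading is coarse). Nothing is touching the arm, so I'm handing in.

```bash
python3 -c "
from plant import ctrl
print(ctrl.sign_off(), ctrl.read_state()['t'])"
```

```text
the job is handed in; nothing more can be done
the job is handed in; nothing more can be done
```

The tray is unlocked and slid to the far end of its rails, and I handed the job in at about 23.5 s of the 72 s allowed.

- **Lock:** I lifted the knob about 15 mm and turned it clockwise until it met the stop at about 83.5°. The moment there read 0.24 N m, against the 0.45 limit, though I only read it between moves. After backing off 1.5°, I let it down, and it came to rest at a lift of about 7.8 mm, as expected for the rest notch. It stayed up and turned after I let go.
- **Tray:** It slid with about 2.5–4 N along the rails, and the force rose to about 9 N at the end stop.

**Last checks:**
- **Tray travel:** The green tray measured 110.1 mm of travel. The handle alone read about 108 mm; I put the gap down to a difference in how its outline was picked up between the two pictures.
- **Knob height:** Comparing the two camera views put the knob 11 mm higher than before. That is only a rough reading, because the rays in the first pair missed each other by about 6 mm. The arm's own reading is about 8 mm.
- **Trowel, pruning hook and pot:** They looked unmoved in the final pictures, and the arm was touching nothing at hand-in.

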